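# Set and lock the length stop of a cane chopper

## Task

The length stop of the bench chopper has come loose; set it to cut sticks as long as the longest of the three cane pieces on the white board. Lay that piece lengthwise in the chopper's gutter between the shut blade and the stop, slide the stop up until the piece sits snug with one end on the blade and the other on the stop, and turn the clamp knob clockwise until the stop is locked firmly hand-tight, without forcing the knob. Leave the piece in the chopper, and the other two pieces, the bowl and the jar where they are.

Things in the scene. Friction and masses are not known exactly. Their poses are not given: they have to be found in the camera images.
- chopper: Bench chopper, fixed, base 200 x 400 mm; origin on the table under the blade's stop-side face. z up, y along the gutter, stop side at -y. Behind the shut blade (+y) stand two columns and a head, up to 118 mm above the table, and a lever on the +x side pointing to +y. The gutter at -y is 215 mm long, 44 mm wide inside, its thin lips 10 mm above its floor; the floor is 30 mm above the table.
- blade (a point): Datum: centre line of the gutter floor at the stop-side face of the shut steel blade, 30 mm above the table; axes as chopper (y along the gutter, stop at -y). The blade is a plate 72 mm wide, reaching 66 mm above the gutter floor.
- stop_face (a point): Point on the gutter's centre line, at floor height, on the stop plate's face towards the blade; axes as chopper. Its y seen from blade is minus the cutting length (at first -132 to -162 mm). The plate is 38 mm wide, 6 mm thick, from 2 to 32 mm above the gutter floor.
- stop: The sliding stop: plate in the gutter, arm over the -x lip, aluminium carriage block (52 mm in x, 46 mm in y, top 60 mm above the table) on a guide bar beside the gutter. Slides up to 165 mm from the blade; with the clamp loose it takes about 1.5 N, stays where left, and pushes a piece lying in the gutter ahead of it; it can be drawn along by its knob. Origin 30 mm under stop_face.
- guide_bar: Steel guide bar of the stop, fixed beside the gutter, 22 mm wide, 12 mm thick, 215 mm long, top 36 mm above the table; origin and axes as chopper. A brass shoe hidden in the carriage is screwed down onto it by the knob. The stop is locked when the shoe presses with 35 N or more (hand-tight gives about 65 N); it then resists 25 N along the bar.
- knob_grip (a point): Centre of the clamp knob's grip on top of the carriage block: an upright black square hand knob, 34 x 34 mm across its flats (its x and y axes are square to them), 26 mm high (72 to 98 mm above the table; this point at 85 mm), on a 30 mm round collar. Its turning axis is vertical, 56 mm to -x and 23 mm to -y of stop_face. It can be taken afresh at each quarter turn.
- knob: The clamp knob; clockwise from above tightens. At first it is backed off, 0.9 to 3.2 rad short of biting, so it takes several grasps. It turns with a steady drag of 0.20 N m (readings at rest may be lower, even negative); once it bites, torque rises 0.4 N m per rad. Hand-tight: 0.16 N m above the drag (0.09 just locks; 0.37 is forced). Stays where left. Origin on its axis, 60 mm above the table.
- cane_long_mid (a point): Centre of the pattern piece, the longest of the three pieces of knife-peeled pale cane: an eight-sided straight bar 110 mm long (along its own y axis), 30 mm across the flats, about 0.1 kg, square ends. Lies flat on the white board at the start, 15 mm from the board's top to its centre.
- cane_medium_mid (a point): Centre of the middle cane piece, 80 mm long along its y axis, 30 mm across flats, on the white board. Not used; stays on the board.
- cane_short_mid (a point): Centre of the shortest cane piece, 58 mm long along its y axis, 30 mm across flats, on the white board. Not used; stays on the board.
- board: White plastic chopping board, fixed, 260 (x) x 200 (y) x 18 mm; origin at the centre of its underside on the table. The three cane pieces lie side by side on it, some 76 mm apart along its x axis, roughly along its y axis, in any order.
- bowl: Bystander: steel bowl, 150 mm across, 60 mm high; origin under its centre.
- jar: Bystander: glass jar with a steel lid, 72 mm across, 85 mm high; origin under its centre.
There are look-alikes about, which are no part of the job. What is shaped like the part that bears cane_long_mid but pink, red or yellow is not meant.

How it is judged (in metres and radians):
At the end, for the whole second after the job is handed in: 110 mm piece straight in the gutter (0.08 rad, 9 mm sideways), centre 53.5-57.5 mm from the blade; stop face 108.5-112 mm from the blade; clamp locked (shoe presses the bar with over 35 N) and at rest; other two pieces, bowl, jar within 30 mm of their starts (y of stop_face in the frame of blade between -0.112 and -0.1085 m and y of cane_long_mid in the frame of blade between -0.0575 and -0.0535 m and x of cane_long_mid in the frame of blade between -0.009 and 0.009 m and z of cane_long_mid in the frame of blade between 0.012 and 0.019 m and angle between the y axis of cane_long_mid and the y axis of blade, either way round below 0.08 rad and contact force between guide_bar and anything else above 35 N and distance of each of bowl, jar, cane_medium_mid, cane_short_mid from where it was at the start of the episode below 0.03 m and linear speed of stop below 0.005 m/s); the robot touches nothing.
It fails at once if the clamp knob is forced: its shoe presses on the bar with more than 150 N (0.37 N m above the knob's running drag) (contact force between guide_bar and anything else above 150 N).
It fails at once if the bowl, the jar or one of the other two cane pieces is moved by more than 30 mm (distance of any of bowl, jar, cane_medium_mid, cane_short_mid from where it was at the start of the episode above 0.03 m).
It also fails if it takes over 72 s, if anything falls off the work surface, if the arm or the gripper's body presses on something with over 40 N, if the wrist force passes 120 N, or if a joint passes its speed limit or range.

## Robot

A 6-joint arm with a two-finger parallel gripper is mounted at the origin on the work surface. World frame = base frame: x ahead of the robot, y to its left, z up, the work surface at z = 0. Lengths are in mm, angles in rad, forces in N, time in s.
With the tool pointing down it reaches from about 350 to 850 mm from the base axis. Payload 8.1 kg.
Tool frame: the origin (TCP) lies between the finger pads; the fingertips stand 11 mm ahead of it and the grasp point (between the pads) lies 8 mm behind it; y points along the fingers, x is the direction in which the jaws open and shut, and the axes are right-handed (so a half turn about y gives the same grasp; the last joint's range is limited). The gripper opens to 85 mm and grips with 20 to 120 N. Pads are 22 mm wide; open, the fingers measure 114 mm over their backs; the gripper's body (76 mm by 85 mm) begins 54 mm behind the grasp point. The pads swing forward as they close: fully open they stand 13 mm farther back than shut.
Start: joints at [-1.42, 0.13, 1.488, -0, 1.523, -0.085], TCP at [140.193, -583.396, 242.292] pointing down, gripper open.
Joint ranges: [-2.96, 2.96], [-0.89, 2.26], [0.02, 2.5], [-1.34, 4.48], [0, 2.73], [-2.66, 2.66]. Speed limits (rad/s): [2.39, 2.39, 2.79, 3.14, 3.14, 3.14].

## Interface

Orientations are given as a rotation vector (axis times angle).
In Python, from workcell import ctrl gives the robot as it stands. The module is installed in compiled form; this text tells all that it offers.
- The arm moves only by the shell command python3 -m inch 'ROWS' [FORCE]. ROWS is JSON, a list of rows, each an object of numbers: "wx", "wy", "wz": the turn, a rotation vector about the world's x, y, z in degrees; "tx", "ty", "tz": the shift along the world's x, y, z in mm; "claw": the opening, from 0 (shut) to 1 (fully open). In form: [{"wx": .., "wy": .., "wz": .., "tx": .., "ty": .., "tz": .., "claw": ..}, ...]. A call has 1 to 20 rows; each row is the pose to reach, as a shift and turn from the pose commanded when the call began; what a row does not reach only later rows make up. A row lasts 1/8 s, in which the tool goes at most 62.5 mm and 10.7 degrees, less where a joint would pass 70% of its speed; a pose out of reach is approached as far as the arm can. A call with a gripper value outside its range is refused whole. The fingers move at their own pace and stop on an object; FORCE is the grip in N (left out, the last holds). Time passes only in rows, so rows that repeat a pose let the fingers close. It gives the time, the measured TCP pose, the force and the opening at its end, in the units of the state.
- ctrl.get_state(): the state, without advancing time (a new reading comes with each control period).
- ctrl.capture(name): name is "side" or "top"; returns (picture, depth): 480x640x3 uint8, red, green, blue; 480x640 float32, mm along the optical axis (not along the pixel's ray), 0 where there is no reading.
- ctrl.camera_info(name): a dict with "mtx" (3x3 intrinsics, pixels), "view" (4x4, takes a point from world to camera coordinates). Camera axes: x right, y up, looking along -z (the intrinsics and any distortion apply to the point x, -y, -z); pixel columns grow to the right and rows downward; lengths in mm; the calibration is good to about 2 mm. A picture is of the moment at which its call begins. camera_info takes no time and is no camera call.
- ctrl.finish_job(): hands the job in, once; it reports no verdict.
The state is a dict: "t": time; "qpos": joint angles; "qd": joint speeds; "tau": joint torques, N m; "eef_pos": TCP position; "tcp_rot": TCP orientation; "contact_force": force on the tool from outside, world axes, zero at the start; "wrist_torque": the same for the moment, N m; "opening": opening from 0.0 (shut) to 1.0 (fully open).
Only numpy, scipy, OpenCV 4.12 (cv2) and the standard library are available. Lean on these libraries where they do the work, as an engineer would, in place of code of your own. Each camera call takes 0.05 s, during which the arm holds its last target.

## Working session

There is one attempt and no reset: what is moved stays moved. The work goes in short steps, Python scripts to look and compute and a shell command to move; the robot and the scene stay as the last step left them, time stands still between calls to the robot, and variables do not carry over. Pictures are saved under pics/ and viewed, and the job is handed in when it is done.

```bash
mkdir -p pics; cat > h.py <<'E'
import numpy as np,cv2
from workcell import ctrl
def cap(n,f):
    p,d=ctrl.capture(n); cv2.imwrite('pics/'+f+'.png',p[:,:,::-1]); np.savez('pics/'+f+'.npz',p=p,d=d); return p,d
def w(n,d,us,vs,ds=None):
    i=ctrl.camera_info(n);K=np.array(i['mtx']);V=np.array(i['view'])
    us=np.atleast_1d(us).astype(float);vs=np.atleast_1d(vs).astype(float)
    z=d[vs.astype(int),us.astype(int)] if ds is None else ds
    c=np.stack([(us-K[0,2])/K[0,0]*z,-(vs-K[1,2])/K[1,1]*z,-z,np.ones_like(z)])
    return (np.linalg.inv(V)@c)[:3].T
def cloud(n,d):
    v,u=np.mgrid[0:480,0:640]; return w(n,d,u.ravel(),v.ravel()).reshape(480,640,3)
E
python3 - <<'E'
from h import *
for n in('top','side'): 
    cap(n,n+'0'); i=ctrl.camera_info(n); print(i)
print(ctrl.get_state())
E
```

```text
{'mtx': array([[520.27258662,   0.        , 316.53744337],
       [  0.        , 520.27258662, 235.73887639],
       [  0.        ,   0.        ,   1.        ]]), 'view': array([[ 2.26129884e-02, -9.99516363e-01,  2.13469423e-02,
         1.45008033e+01],
       [ 9.95691047e-01,  2.44369567e-02,  8.94548725e-02,
        -4.84379830e+02],
       [-8.99332631e-02,  1.92321174e-02,  9.95762087e-01,
        -1.18623189e+03],
       [ 0.00000000e+00,  0.00000000e+00,  0.00000000e+00,
         1.00000000e+00]])}
{'mtx': array([[596.83278094,   0.        , 322.71195651],
       [  0.        , 596.83278094, 236.69475576],
       [  0.        ,   0.        ,   1.        ]]), 'view': array([[-9.68697631e-01, -2.47973795e-01, -1.15713948e-02,
         4.60944190e+02],
       [ 1.63769223e-01, -6.73397085e-01,  7.20913315e-01,
        -1.02944335e+02],
       [-1.86559754e-01,  6.96451982e-01,  6.92928636e-01,
        -1.40257576e+03],
       [ 0.00000000e+00,  0.00000000e+00,  0.00000000e+00,
         1.00000000e+00]])}
{'t': 0.1, 'qpos': array([-1.42039562e+00,  1.31102244e-01,  1.48917304e+00,  1.57545176e-05,
        1.52300696e+00, -8.54205596e-02]), 'qd': array([ 2.52201784e-04, -1.75095335e-03, -1.50822887e-03,  4.50157943e-04,
        8.26904965e-05, -1.60043413e-05]), 'tau': array([ 3.55944067e-04, -5.70954466e+01, -5.01938975e+01, -2.51309593e-04,
        8.18036468e-03, -3.55713053e-05]), 'eef_pos': array([ 140.12800051, -582.91409625,  241.33794201]), 'tcp_rot': array([-1.31035938,  1.03457849, -1.03253791]), 'contact_force': array([ 0.83314494, -0.62355914,  0.15502272]), 'wrist_torque': array([-0.02812773,  0.02153042, -0.00189432]), 'opening': 0.9992762946466294}
```

View pics/top0.png

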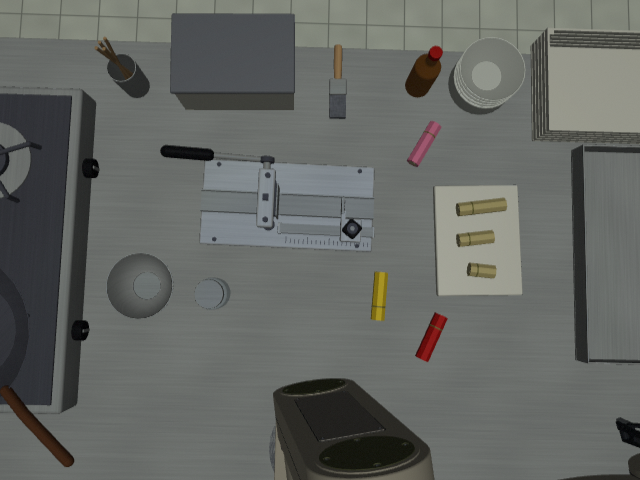

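View pics/side0.png

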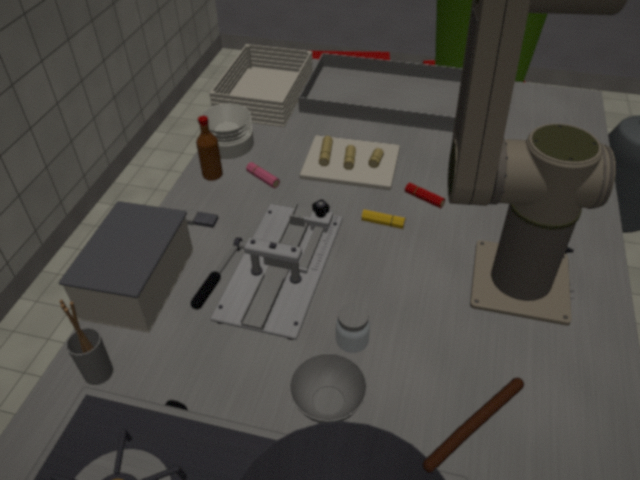

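Top view: the board is at right (435–520, 185–295), the longest cane is at (482,207), and the medium (476,239) and short (482,270) are below it. The chopper has its blade at about (277,200), the stop at (345,205) and the knob at (352,229). The pink, red and yellow bars are look-alikes.

```bash
python3 - <<'E'
from h import *
z=np.load('pics/top0.npz');p=z['p'];d=z['d']
C=cloud('top',d)
big=cv2.resize(p[140:310,180:540,::-1],None,fx=2.2,fy=2.2,interpolation=cv2.INTER_CUBIC);cv2.imwrite('pics/crop0.png',big)
# cane: yellowish on board
hsv=cv2.cvtColor(p,cv2.COLOR_RGB2HSV)
m=np.zeros((480,640),np.uint8);m[185:295,436:520]=255
X=C
cane=((m>0)&(hsv[...,1]>60)).astype(np.uint8)
n,l,s,c=cv2.connectedComponentsWithStats(cane)
for i in range(1,n):
    if s[i,4]<60: continue
    q=X[l==i]; q=q[q[:,2]>24]; xy=q[:,:2].astype(np.float32)
    r=cv2.minAreaRect(xy); print(s[i],c[i],np.median(q,0),q[:,2].max(),r)
# board
q=X[250,500];print('board',q)
# chopper points
for nm,u,v in[('table',400,350),('base',220,170),('base',365,240)]: print(nm,X[v,u])
# knob top
mk=(X[...,2]>85)&(X[...,2]<105); mk[:, :320]=0;mk[:,375:]=0;mk[:185]=0;mk[260:]=0
q=X[mk];print('knob',len(q),q.mean(0),cv2.minAreaRect(q[:,:2].astype(np.float32)))
np.set_printoptions(precision=1,suppress=True,linewidth=200)
for v in (196,200,204,208,212,220,229): print(v,[(u,tuple(X[v,u].round(0))) for u in range(262,376,6)] if 0 else X[v,262:376:3,2].round(0))
E
```

```text
[456 198  51  18 629] [481.06518283 206.50715421] [ 558.38936608 -350.9537853    46.52298873] 1224.2253315073956 ((489.83111572265625, -174.10865783691406), (51.368167877197266, 499.21319580078125), 21.286779403686523)
[457 230  38  17 459] [475.32461874 237.9869281 ] [ 485.16223335 -337.0115373    46.40767089] 1224.2253315073956 ((443.77056884765625, -162.75743103027344), (34.78987121582031, 444.0284118652344), 13.431045532226562)
[467 263  29  15 357] [481.22689076 270.27170868] [ 412.04748624 -350.39593247   46.31577017] 1224.2253315073956 ((403.18408203125, -167.09132385253906), (33.44567108154297, 434.77197265625), 2.9533755779266357)
board [ 460.81058964 -401.85337307   24.31568856]
table [ 223.81916592 -174.75398448   -0.9219877 ]
base [632.05670727 254.65966199  24.49435246]
base [476.83244197 -87.08931333  20.29350497]
knob 247 [495.22661705 -48.76842277  97.17363234] ((495.93890380859375, -49.557823181152344), (34.062992095947266, 35.60702896118164), 46.321495056152344)
196 [126. 126. 117. 116. 106.  98.  31.  31.  24.  27.  29.  34.  31.  33.  30.  29.  29.  34.  32.  26. 
[... 644 characters left out ...]
.  33.  34.  25.  30.  28.  29.  27.  26.  34.  29.  33.  61.  29.  28.  30.  29.  28.  33.  32.  31.  29.  31.]
212 [117. 117. 115. 118.  99.  68.  26.  31.  32.  29.  35.  29.  29.  30.  34.  34.  31.  31.  30.  30.  32.  28.  30.  32.  29.  27.  31.  60.  29.  28.  29.  31.  31.  32.  29.  27.  29.  27.]
220 [117. 122. 118. 116.  20.  27.  23.  24.  24.  21.  23.  17.  22.  24.  26.  21.  26.  20.  22.  22.  21.  20.  20.  25.  19.  24.  22.  60.  62.  95.  98.  58.  60.  20.  21.  16.  27.  -3.]
229 [ 22.  26.  34.  24.  21.  23.  35.  36.  35.  39.  35.  40.  39.  40.  35.  37.  34.  37.  38.  38.  35.  39.  36.  35.  34.  39.  48.  95.  97.  97. 102.  97.  96.  89.  38.  38.  37.  36.]
```

View pics/crop0.png

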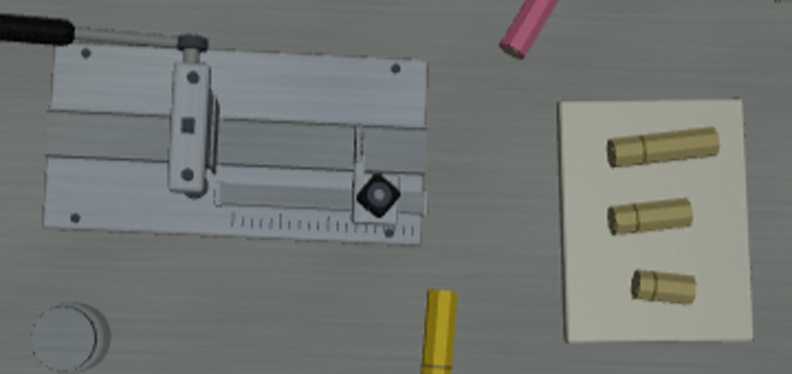

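```bash
cat >> h.py <<'E'
def atz(n,u,v,z):
    i=ctrl.camera_info(n);K=np.array(i['mtx']);V=np.linalg.inv(np.array(i['view']))
    r=V[:3,:3]@np.array([(u-K[0,2])/K[0,0],-(v-K[1,2])/K[1,1],-1]);o=V[:3,3]
    return o+r*(z-o[2])/r[2]
E
python3 - <<'E'
from h import *
np.set_printoptions(precision=1,suppress=True,linewidth=200)
z=np.load('pics/top0.npz');p=z['p'];d=z['d'];X=cloud('top',d)
# base outline
for z0 in(20,):
    P=[atz('top',180+a/2.2,140+b/2.2,z0) for a,b in[(53,45),(427,61),(420,243),(44,228)]]
    print(np.array(P),[np.linalg.norm(P[i]-P[(i+1)%4]) for i in range(4)])
    for i in range(4):
        e=P[i]-P[(i+1)%4]; print(np.degrees(np.arctan2(e[1],e[0])))
hsv=cv2.cvtColor(p,cv2.COLOR_RGB2HSV)
m=np.zeros((480,640),bool);m[185:295,436:520]=1
n,l,s,c=cv2.connectedComponentsWithStats((m&(hsv[...,1]>60)).astype(np.uint8))
for i in range(1,n):
    if s[i,4]<60: continue
    q=X[(l==i)&(X[...,2]<70)&(X[...,2]>28)]; 
    r=cv2.minAreaRect(q[:,:2].astype(np.float32)); mm=q[:,:2].mean(0); 
    e,v=np.linalg.eigh(np.cov(q[:,:2].T)); print(r,mm,v[:,1],np.degrees(np.arctan2(*v[::-1,1])))
# blade: points z in 85..105 near u 272-282
mk=(X[...,2]>60)&(X[...,2]<130);mk[:,:255]=0;mk[:,290:]=0;mk[:160]=0;mk[240:]=0
print('head',X[mk].min(0),X[mk].max(0))
mk=(X[...,2]>52)&(X[...,2]<70);mk[:,:335]=0;mk[:,365:]=0;mk[:190]=0;mk[250:]=0
q=X[mk];print('carriage',q.min(0),q.max(0),cv2.minAreaRect(q[:,:2].astype(np.float32)))
v,u=np.nonzero(mk); s2=(v<215); print('plate top',q[s2].mean(0),q[s2].min(0),q[s2].max(0))
E
python3 - <<'E'
import cv2
p=cv2.imread('pics/top0.png')
a=p[190:250,255:385]
cv2.imwrite('pics/crop1.png',cv2.resize(a,None,fx=6,fy=6,interpolation=cv2.INTER_CUBIC))
E
```

```text
[[ 654.7  293.5   20. ]
 [ 648.3 -106.2   20. ]
 [ 452.8 -101.2   20. ]
 [ 459.1  294.7   20. ]] [np.float64(399.66638761418756), np.float64(195.57408310847373), np.float64(395.95683879276703), np.float64(195.5927603076262)]
89.0853018073099
-1.4446324774055521
-90.91212146520579
179.64208772311858
((559.8594970703125, -353.53851318359375), (28.921035766601562, 112.29766082763672), 8.325390815734863) [ 558.6 -351.3] [-0.1  1. ] 97.96430716365981
((485.935791015625, -338.8106384277344), (28.30135726928711, 81.9172592163086), 8.035662651062012) [ 485.5 -337.3] [-0.1  1. ] 97.73094621351717
((412.4083557128906, -352.67279052734375), (60.148719787597656, 29.627399444580078), 84.9842300415039) [ 412.1 -351.1] [0.1 1. ] 84.62693261095863
head [492.1 115.   60.9] [638.2 164.9 128.9]
carriage [470.3 -71.8  52.5] [569.9 -25.9  67.5] ((519.9257202148438, -49.40481948852539), (45.93181228637695, 99.4677505493164), 89.1995620727539)
plate top [548.1 -31.3  60.7] [530.7 -36.8  52.9] [569.9 -27.2  65.9]
```

View pics/crop1.png

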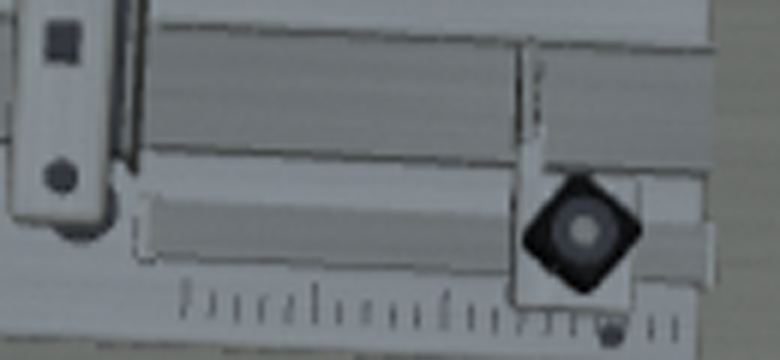

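```bash
python3 - <<'E'
from h import *
np.set_printoptions(precision=1,suppress=True,linewidth=200)
z=np.load('pics/top0.npz');p=z['p'];d=z['d'];X=cloud('top',d)
print(atz('top',278.8,205,30),atz('top',278,216.5,40))
for v in(196,199,203,206,210): print(v,[(u,tuple(X[v,u,1:].round(0)),int(p[v,u].mean())) for u in range(272,284)])
i=ctrl.camera_info('top');print(np.linalg.inv(i['view'])[:3,3])
# gutter lips: crop1 lines: upper (160,25)-(710,50); lower (150,148)-(710,172)
for a,b,zz in[(160,25,40),(710,50,40),(150,150,40),(710,172,40),(710,252,36),(710,222,36),(140,195,36),(140,260,36)]: print(atz('top',255+a/6,190+b/6,zz))
# bottle/pot nearby heights
print(X[150:180,410:440,2].max(), X[80,265],X[80,230],X[285,150],X[294,210])
E
```

```text
[552.4 115.   30. ] [524.3 115.5  40. ]
196 [(272, (np.float64(125.0), np.float64(117.0)), 125), (273, (np.float64(123.0), np.float64(116.0)), 108), (274, (np.float64(122.0), np.float64(106.0)), 55), (275, (np.float64(120.0), np.float64(96.0)), 52), (276, (np.float64(118.0), np.float64(98.0)), 84), (277, (np.float64(116.0), np.float64(98.0)), 78), (278, (np.float64(116.0), np.float64(59.0)), 44), (279, (np.float64(115.0), np.float64(35.0)), 91), (280, (np.float64(113.0), np.float64(31.0)), 113), (281, (np.float64(111.0), np.float64(27.0)), 113), (282, (np.float64(108.0), np.float64(35.0)), 112), (283, (np.float64(106.0), np.float64(31.0)), 113)]
199 [(272, (np.float64(125.0), np.float64(116.0)), 121), (273, (np.float64(123.0), np.float64(117.0)), 99), (274, (np.float64(122.0), np.float64(99.0)), 53), (275, (np.float64(120.0), np.float64(95.0)), 51), (276, (np.float64(118.0), np.float64(96.0)), 111), (277, (np.float64(116.0), np.float64(95.0)), 69), (278, (np.float64(116.0), np.float64(55.0)), 43), (279, (np.float64(115.0), np.float64(25.0)), 93), (280, (np.float64(113.0), np.float64(
[... 1602 characters left out ...]
 (276, (np.float64(117.0), np.float64(93.0)), 96), (277, (np.float64(117.0), np.float64(70.0)), 47), (278, (np.float64(116.0), np.float64(34.0)), 72), (279, (np.float64(114.0), np.float64(32.0)), 112), (280, (np.float64(112.0), np.float64(29.0)), 113), (281, (np.float64(110.0), np.float64(30.0)), 114), (282, (np.float64(107.0), np.float64(31.0)), 113), (283, (np.float64(49.0), np.float64(1224.0)), 113)]
[ 375.3   49.1 1224.2]
[576.2 108.6  40. ]
[ 572.  -102.7   40. ]
[527.9 111.   40. ]
[ 524.8 -103.3   40. ]
[ 494.4 -104.3   36. ]
[ 506.  -104.1   36. ]
[510.9 114.6  36. ]
[486.  113.8  36. ]
1224.2253315073956 [810.1 147.3 129.5] [805.5 221.9 135.4] [361.3 410.    1.6] [345.7 255.5  83.4]
```

```bash
python3 - <<'E'
from h import *
from scipy.spatial.transform import Rotation as R
s=ctrl.get_state();M=R.from_rotvec(s['tcp_rot']).as_matrix();print(M.round(3))
jx=M[:,0];print('jaw yaw',np.degrees(np.arctan2(jx[1],jx[0])))
t=np.array([559.5,-353,37]);print(t-s['eef_pos'])
E
```

```text
[[ 0.234 -0.     0.972]
 [-0.972  0.002  0.234]
 [-0.002 -1.     0.   ]]
jaw yaw -76.48847264049643
[ 419.37199949  229.91409625 -204.33794201]
```

```bash
python3 -m inch '[{"tx":419.4,"ty":229.9,"tz":-100,"wz":84.5,"claw":0.6},{"tx":419.4,"ty":229.9,"tz":-100,"wz":84.5,"claw":0.6},{"tx":419.4,"ty":229.9,"tz":-100,"wz":84.5,"claw":0.6},{"tx":419.4,"ty":229.9,"tz":-100,"wz":84.5,"claw":0.6},{"tx":419.4,"ty":229.9,"tz":-100,"wz":84.5,"claw":0.6},{"tx":419.4,"ty":229.9,"tz":-100,"wz":84.5,"claw":0.6},{"tx":419.4,"ty":229.9,"tz":-100,"wz":84.5,"claw":0.6},{"tx":419.4,"ty":229.9,"tz":-100,"wz":84.5,"claw":0.6},{"tx":419.4,"ty":229.9,"tz":-100,"wz":84.5,"claw":0.6},{"tx":419.4,"ty":229.9,"tz":-100,"wz":84.5,"claw":0.6},{"tx":419.4,"ty":229.9,"tz":-100,"wz":84.5,"claw":0.6},{"tx":419.4,"ty":229.9,"tz":-100,"wz":84.5,"claw":0.6}]' 40
python3 - <<'E'
from h import *
from scipy.spatial.transform import Rotation as R
s=ctrl.get_state();M=R.from_rotvec(s['tcp_rot']).as_matrix();print(M.round(3),s['qpos'],s['opening'],s['eef_pos'])
print('yaw',np.degrees(np.arctan2(M[1,0],M[0,0])))
for n in('top','side'):cap(n,n+'1')
p=cv2.imread('pics/top1.png')[180:310,400:560];q=cv2.imread('pics/side1.png')[90:220,270:430]
cv2.imwrite('pics/c1.png',cv2.resize(np.hstack([p,q]),None,fx=2.5,fy=2.5,interpolation=cv2.INTER_CUBIC))
E
```

```text
[[ 0.234 -0.     0.972]
 [-0.972  0.002  0.234]
 [-0.002 -1.     0.   ]] [-1.42039562e+00  1.31102244e-01  1.48917304e+00  1.57545176e-05
  1.52300696e+00 -8.54205596e-02] 0.9992762946466294 [ 140.12800051 -582.91409625  241.33794201]
yaw -76.48847264049643validation failed for argument at $[0]...
```

View pics/c1.png

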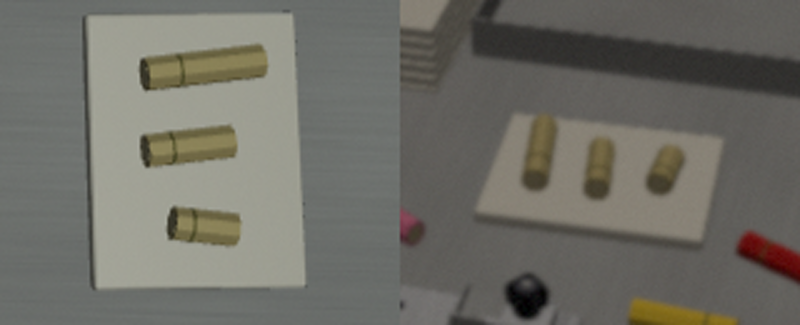

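The call was refused, probably because all seven keys are needed. The scene is unchanged, with the canes still on the board.

```bash
python3 -m inch '[{"wx":0,"wy":0,"wz":84.5,"tx":419.4,"ty":229.9,"tz":-100,"claw":0.6},{"wx":0,"wy":0,"wz":84.5,"tx":419.4,"ty":229.9,"tz":-100,"claw":0.6},{"wx":0,"wy":0,"wz":84.5,"tx":419.4,"ty":229.9,"tz":-100,"claw":0.6},{"wx":0,"wy":0,"wz":84.5,"tx":419.4,"ty":229.9,"tz":-100,"claw":0.6},{"wx":0,"wy":0,"wz":84.5,"tx":419.4,"ty":229.9,"tz":-100,"claw":0.6},{"wx":0,"wy":0,"wz":84.5,"tx":419.4,"ty":229.9,"tz":-100,"claw":0.6},{"wx":0,"wy":0,"wz":84.5,"tx":419.4,"ty":229.9,"tz":-100,"claw":0.6},{"wx":0,"wy":0,"wz":84.5,"tx":419.4,"ty":229.9,"tz":-100,"claw":0.6},{"wx":0,"wy":0,"wz":84.5,"tx":419.4,"ty":229.9,"tz":-100,"claw":0.6},{"wx":0,"wy":0,"wz":84.5,"tx":419.4,"ty":229.9,"tz":-100,"claw":0.6},{"wx":0,"wy":0,"wz":84.5,"tx":419.4,"ty":229.9,"tz":-100,"claw":0.6},{"wx":0,"wy":0,"wz":84.5,"tx":419.4,"ty":229.9,"tz":-100,"claw":0.6}]' 40
cat >> h.py <<'E'
from scipy.spatial.transform import Rotation as R
def st():
    s=ctrl.get_state();M=R.from_rotvec(s['tcp_rot']).as_matrix()
    print('t',round(s['t'],2),'pos',s['eef_pos'].round(2),'yaw',np.degrees(np.arctan2(M[1,0],M[0,0])).round(2),'down',M[:,1].round(3),'q6',s['qpos'][5].round(2),'F',s['contact_force'].round(2),'T',s['wrist_torque'].round(3),'op',round(s['opening'],3))
E
python3 - <<'E'
from h import *
st()
for n in('top','side'):cap(n,n+'2')
p=cv2.imread('pics/top2.png')[180:310,400:560];q=cv2.imread('pics/side2.png')[90:220,270:430]
cv2.imwrite('pics/c2.png',cv2.resize(np.hstack([p,q]),None,fx=2.5,fy=2.5,interpolation=cv2.INTER_CUBIC))
E
```

```text
t: 1.7
eef_pos: [558.9, -354.6, 142.9]
tcp_rot: [-1.569, -0.109, 0.108]
contact_force: [-0.4, -0.7, 0.4]
opening: 0.602
t 1.7 pos [ 558.86 -354.58  142.88] yaw 7.89 down [ 0.001 -0.001 -1.   ] q6 -0.78 F [-0.41 -0.67  0.38] T [ 0.009 -0.009  0.001] op 0.602
```

View pics/c2.png

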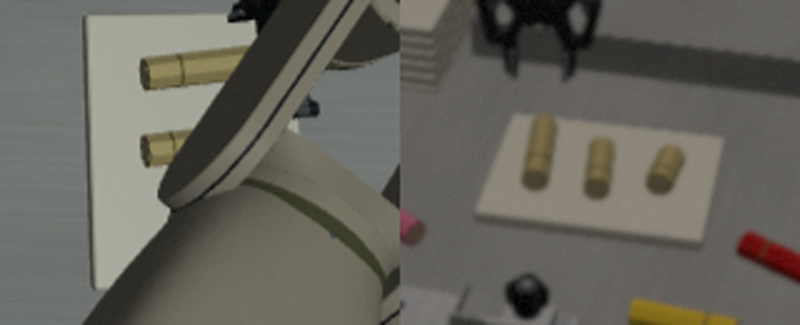

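The open gripper stands above the board in line with the long cane, and the pieces are undisturbed. Next I descend.

```bash
python3 -m inch '[{"wx":0,"wy":0,"wz":0,"tx":0,"ty":0,"tz":-50,"claw":0.6},{"wx":0,"wy":0,"wz":0,"tx":0,"ty":0,"tz":-80,"claw":0.6},{"wx":0,"wy":0,"wz":0,"tx":0,"ty":0,"tz":-96,"claw":0.6},{"wx":0,"wy":0,"wz":0,"tx":0,"ty":0,"tz":-105,"claw":0.6},{"wx":0,"wy":0,"wz":0,"tx":0,"ty":0,"tz":-105,"claw":0.6},{"wx":0,"wy":0,"wz":0,"tx":0,"ty":0,"tz":-105,"claw":0.6}]' 40
python3 - <<'E'
from h import *
st()
for n in('top','side'):cap(n,n+'3')
p=cv2.imread('pics/top3.png')[180:310,400:560];q=cv2.imread('pics/side3.png')[90:220,270:430]
cv2.imwrite('pics/c3.png',cv2.resize(np.hstack([p,q]),None,fx=2.5,fy=2.5,interpolation=cv2.INTER_CUBIC))
E
```

```text
t: 2.55
eef_pos: [560.5, -354.2, 38.9]
tcp_rot: [-1.57, -0.111, 0.108]
contact_force: [0.2, 0.0, 0.0]
opening: 0.601
t 2.55 pos [ 560.51 -354.21   38.93] yaw 8.01 down [ 0.002 -0.001 -1.   ] q6 -0.78 F [0.23 0.01 0.04] T [-0.025  0.027 -0.024] op 0.601
```

View pics/c3.png

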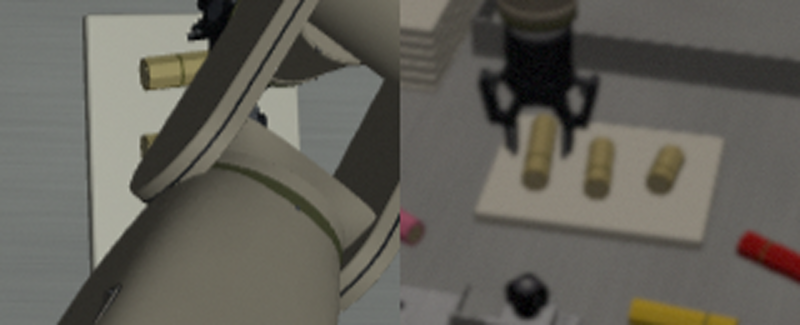

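The fingers straddle the long cane with room on both sides. I close and lift.

```bash
python3 -m inch '[{"wx":0,"wy":0,"wz":0,"tx":0,"ty":0,"tz":0,"claw":0.2},{"wx":0,"wy":0,"wz":0,"tx":0,"ty":0,"tz":0,"claw":0.2},{"wx":0,"wy":0,"wz":0,"tx":0,"ty":0,"tz":0,"claw":0.2},{"wx":0,"wy":0,"wz":0,"tx":0,"ty":0,"tz":0,"claw":0.2},{"wx":0,"wy":0,"wz":0,"tx":0,"ty":0,"tz":0,"claw":0.2}]' 40
python3 -c "
from h import *
st()"
python3 -m inch '[{"wx":0,"wy":0,"wz":0,"tx":0,"ty":0,"tz":20,"claw":0.2},{"wx":0,"wy":0,"wz":0,"tx":0,"ty":0,"tz":60,"claw":0.2},{"wx":0,"wy":0,"wz":0,"tx":0,"ty":0,"tz":80,"claw":0.2},{"wx":0,"wy":0,"wz":0,"tx":0,"ty":0,"tz":80,"claw":0.2},{"wx":0,"wy":0,"wz":0,"tx":0,"ty":0,"tz":80,"claw":0.2}]' 40
python3 - <<'E'
from h import *
st()
for n in('top','side'):cap(n,n+'4')
p=cv2.imread('pics/top4.png')[180:310,400:560];q=cv2.imread('pics/side4.png')[60:190,270:430]
cv2.imwrite('pics/c4.png',cv2.resize(np.hstack([p,q]),None,fx=2.5,fy=2.5,interpolation=cv2.INTER_CUBIC))
E
```

```text
t: 3.28
eef_pos: [560.1, -353.8, 38.2]
tcp_rot: [-1.569, -0.111, 0.109]
contact_force: [-0.4, 0.6, 5.6]
opening: 0.341
t 3.27 pos [ 560.14 -353.84   38.22] yaw 8.01 down [ 0.001 -0.001 -1.   ] q6 -0.78 F [-0.36  0.56  5.65] T [ 0.067  0.125 -0.009] op 0.341
t: 3.9
eef_pos: [558.9, -353.0, 115.8]
tcp_rot: [-1.567, -0.109, 0.111]
contact_force: [-0.2, -0.8, -1.8]
opening: 0.338
t 3.9 pos [ 558.9  -353.    115.84] yaw 8.01 down [-0.002  0.001 -1.   ] q6 -0.78 F [-0.16 -0.83 -1.77] T [0.028 0.042 0.016] op 0.338
```

View pics/c4.png

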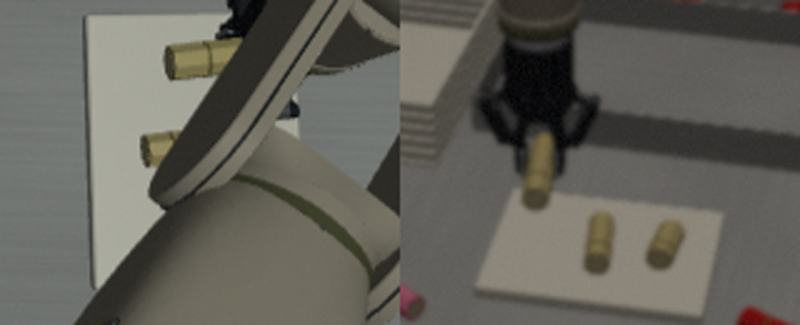

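The cane is held between the fingers and level, and the other two pieces are unmoved. Next I carry it over the gutter.

```bash
python3 -m inch '[{"wx":0,"wy":0,"wz":0,"tx":0,"ty":20,"tz":30,"claw":0.2},{"wx":0,"wy":0,"wz":-2,"tx":-2,"ty":75,"tz":30,"claw":0.2},{"wx":0,"wy":0,"wz":-4,"tx":-3,"ty":135,"tz":30,"claw":0.2},{"wx":0,"wy":0,"wz":-6,"tx":-5,"ty":195,"tz":30,"claw":0.2},{"wx":0,"wy":0,"wz":-8.9,"tx":-7,"ty":255,"tz":30,"claw":0.2},{"wx":0,"wy":0,"wz":-8.9,"tx":-8.4,"ty":315,"tz":30,"claw":0.2},{"wx":0,"wy":0,"wz":-8.9,"tx":-8.4,"ty":365,"tz":30,"claw":0.2},{"wx":0,"wy":0,"wz":-8.9,"tx":-8.4,"ty":395,"tz":30,"claw":0.2},{"wx":0,"wy":0,"wz":-8.9,"tx":-8.4,"ty":408.5,"tz":30,"claw":0.2},{"wx":0,"wy":0,"wz":-8.9,"tx":-8.4,"ty":408.5,"tz":30,"claw":0.2},{"wx":0,"wy":0,"wz":-8.9,"tx":-8.4,"ty":408.5,"tz":10,"claw":0.2},{"wx":0,"wy":0,"wz":-8.9,"tx":-8.4,"ty":408.5,"tz":0,"claw":0.2},{"wx":0,"wy":0,"wz":-8.9,"tx":-8.4,"ty":408.5,"tz":0,"claw":0.2}]' 40
python3 - <<'E'
from h import *
st()
for n in('top','side'):cap(n,n+'5')
p=cv2.imread('pics/top5.png')[160:260,240:380];q=cv2.imread('pics/side5.png')[170:330,210:370]
cv2.imwrite('pics/c5a.png',cv2.resize(p,None,fx=5,fy=5,interpolation=cv2.INTER_CUBIC))
cv2.imwrite('pics/c5.png',cv2.resize(q,None,fx=3.5,fy=3.5,interpolation=cv2.INTER_CUBIC))
E
```

```text
t: 5.62
eef_pos: [549.8, 54.2, 115.1]
tcp_rot: [-1.571, 0.016, -0.01]
contact_force: [-0.4, 0.8, -0.5]
opening: 0.339
t 5.62 pos [549.81  54.15 115.12] yaw -0.96 down [-0.004 -0.    -1.   ] q6 0.02 F [-0.41  0.81 -0.47] T [0.013 0.033 0.007] op 0.339
```

View pics/c5.png

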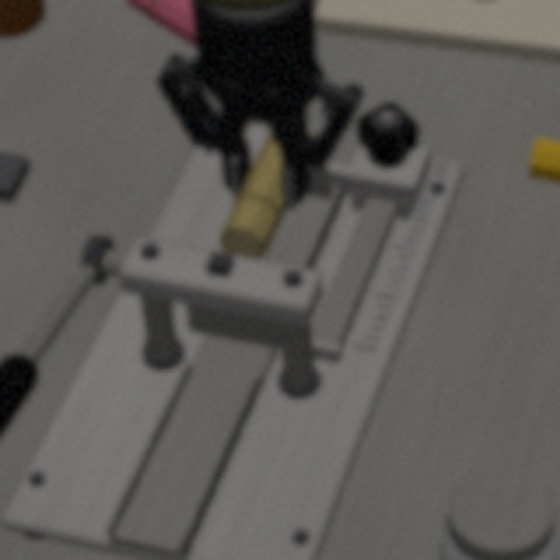

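View pics/c5a.png

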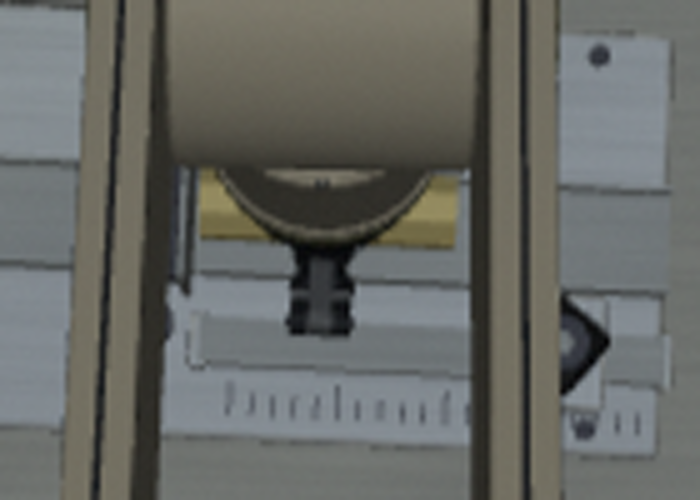

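```bash
python3 - <<'E'
from h import *
p=np.load('pics/top5.npz')['p'];hsv=cv2.cvtColor(p,cv2.COLOR_RGB2HSV)
a=((hsv[...,1]>70)&(hsv[...,0]>15)&(hsv[...,0]<35)).astype(int);a[:195]=0;a[215:]=0;a[:,:270]=0;a[:,340:]=0
for v in range(194,212): 
    u=np.nonzero(a[v])[0]
    if len(u): print(v,u.min(),u.max(),atz('top',u.min(),v,111).round(1),atz('top',u.max()+1,v,111).round(1))
E
```

```text
195 280 328 [562.2 108.6 111. ] [565.    2.7 111. ]
196 280 330 [560.1 108.5 111. ] [563.   -1.7 111. ]
197 280 330 [557.9 108.5 111. ] [560.8  -1.8 111. ]
198 280 330 [555.7 108.4 111. ] [558.6  -1.8 111. ]
199 280 330 [553.5 108.3 111. ] [556.4  -1.8 111. ]
200 280 330 [551.3 108.3 111. ] [554.2  -1.9 111. ]
201 280 330 [549.2 108.2 111. ] [552.   -1.9 111. ]
202 280 330 [547.  108.1 111. ] [549.8  -2.  111. ]
203 280 330 [544.8 108.1 111. ] [547.7  -2.  111. ]
204 280 330 [542.6 108.  111. ] [545.5  -2.1 111. ]
205 280 330 [540.4 108.  111. ] [543.3  -2.1 111. ]
206 280 330 [538.3 107.9 111. ] [541.1  -2.2 111. ]
207 281 330 [536.1 105.7 111. ] [538.9  -2.2 111. ]
208 300 330 [535.   64.7 111. ] [536.7  -2.2 111. ]
209 328 329 [534.4   4.2 111. ] [ 5.345e+02 -1.000e-01  1.110e+02]
```

Top view: the cane spans y −2…108 and sits about 7 mm short of the blade (115.5), square to the gutter. I shift it +3 mm and lower.

```bash
python3 -m inch '[{"wx":0,"wy":0,"wz":0,"tx":0.7,"ty":3,"tz":-30,"claw":0.2},{"wx":0,"wy":0,"wz":0,"tx":0.7,"ty":3,"tz":-50,"claw":0.2},{"wx":0,"wy":0,"wz":0,"tx":0.7,"ty":3,"tz":-60,"claw":0.2},{"wx":0,"wy":0,"wz":0,"tx":0.7,"ty":3,"tz":-63,"claw":0.2},{"wx":0,"wy":0,"wz":0,"tx":0.7,"ty":3,"tz":-63,"claw":0.2}]' 40
python3 -c "
from h import *
st()"
python3 -m inch '[{"wx":0,"wy":0,"wz":0,"tx":0,"ty":0,"tz":-1.5,"claw":0.2},{"wx":0,"wy":0,"wz":0,"tx":0,"ty":0,"tz":-3,"claw":0.2},{"wx":0,"wy":0,"wz":0,"tx":0,"ty":0,"tz":-3,"claw":0.2}]' 40
python3 - <<'E'
from h import *
st()
for n in('top','side'):cap(n,n+'6')
p=cv2.imread('pics/top6.png')[160:260,240:380];q=cv2.imread('pics/side6.png')[170:330,210:370]
cv2.imwrite('pics/c6.png',cv2.resize(np.hstack([p,q[:100,:140]]),None,fx=2.8,fy=2.8,interpolation=cv2.INTER_CUBIC))
E
```

```text
t: 6.35
eef_pos: [552.3, 58.0, 54.8]
tcp_rot: [-1.571, 0.012, -0.013]
contact_force: [-0.6, -0.3, -0.9]
opening: 0.335
t 6.35 pos [552.29  57.98  54.79] yaw -0.89 down [ 0.001  0.    -1.   ] q6 0.03 F [-0.63 -0.26 -0.88] T [ 0.011 -0.019 -0.014] op 0.335
t: 6.72
eef_pos: [551.9, 58.0, 51.4]
tcp_rot: [-1.571, 0.012, -0.012]
contact_force: [-0.1, 0.1, -0.8]
opening: 0.34
t 6.72 pos [551.93  58.    51.38] yaw -0.89 down [ 0. -0. -1.] q6 0.03 F [-0.11  0.13 -0.76] T [ 0.008 -0.011  0.011] op 0.34
```

View pics/c6.png

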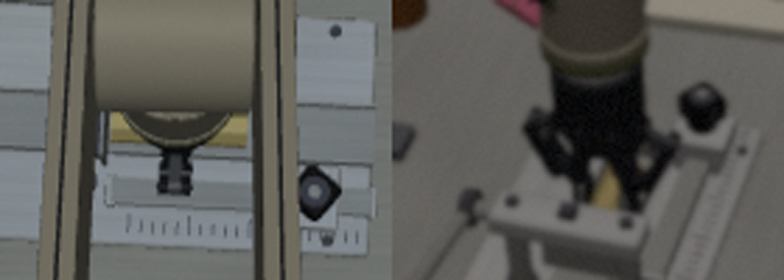

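No contact yet. The cane hangs in the gutter in line with it, so I lower it in small steps until it touches.

```bash
python3 -m inch '[{"wx":0,"wy":0,"wz":0,"tx":0,"ty":0,"tz":-1.5,"claw":0.2},{"wx":0,"wy":0,"wz":0,"tx":0,"ty":0,"tz":-1.5,"claw":0.2}]' 40
python3 -m inch '[{"wx":0,"wy":0,"wz":0,"tx":0,"ty":0,"tz":-1,"claw":0.2},{"wx":0,"wy":0,"wz":0,"tx":0,"ty":0,"tz":-1,"claw":0.2}]' 40
```

```text
t: 7.08
eef_pos: [552.2, 58.0, 50.6]
tcp_rot: [-1.571, 0.012, -0.013]
contact_force: [-2.0, 0.5, 4.8]
opening: 0.334
t: 7.32
eef_pos: [552.4, 58.0, 50.3]
tcp_rot: [-1.571, 0.012, -0.013]
contact_force: [-7.1, -0.2, 12.3]
opening: 0.337
```

```bash
python3 -m inch '[{"wx":0,"wy":0,"wz":0,"tx":-0.5,"ty":0,"tz":1,"claw":0.55},{"wx":0,"wy":0,"wz":0,"tx":-0.5,"ty":0,"tz":1,"claw":0.55},{"wx":0,"wy":0,"wz":0,"tx":-0.5,"ty":0,"tz":1,"claw":0.55},{"wx":0,"wy":0,"wz":0,"tx":-0.5,"ty":0,"tz":10,"claw":0.55},{"wx":0,"wy":0,"wz":0,"tx":-0.5,"ty":0,"tz":50,"claw":0.55},{"wx":0,"wy":0,"wz":0,"tx":-0.5,"ty":0,"tz":100,"claw":0.55},{"wx":0,"wy":0,"wz":0,"tx":-100,"ty":0,"tz":110,"claw":0.55},{"wx":0,"wy":0,"wz":0,"tx":-130,"ty":0,"tz":110,"claw":0.55},{"wx":0,"wy":0,"wz":0,"tx":-130,"ty":0,"tz":110,"claw":0.55}]' 40
python3 - <<'E'
from h import *
st()
for n in('top','side'):p,d=cap(n,n+'7')
p=cv2.imread('pics/top7.png')[160:260,240:380];q=cv2.imread('pics/side7.png')[170:330,210:370]
cv2.imwrite('pics/c7.png',cv2.resize(np.hstack([p,q[:100,:140]]),None,fx=2.8,fy=2.8,interpolation=cv2.INTER_CUBIC))
z=np.load('pics/top7.npz');p=z['p'];hsv=cv2.cvtColor(p,cv2.COLOR_RGB2HSV)
a=((hsv[...,1]>70)&(hsv[...,0]>15)&(hsv[...,0]<35)).astype(int);a[:190]=0;a[225:]=0;a[:,:270]=0;a[:,345:]=0
for v in range(190,220): 
    u=np.nonzero(a[v])[0]
    if len(u): print(v,u.min(),u.max(),atz('top',u.min(),v,50).round(1),atz('top',u.max()+1,v,50).round(1))
X=cloud('top',z['d']);print(np.median(X[(a>0)&(X[...,2]<70)],0))
E
```

```text
t: 8.45
eef_pos: [417.8, 58.2, 158.1]
tcp_rot: [-1.571, 0.013, -0.011]
contact_force: [0.5, -0.0, 0.1]
opening: 0.552
t 8.45 pos [417.84  58.17 158.12] yaw -0.86 down [-0.002  0.    -1.   ] q6 0.03 F [ 0.46 -0.01  0.14] T [-0.013  0.002 -0.01 ] op 0.552
198 280 304 [565.6 111.6  50. ] [567.1  54.7  50. ]
199 280 327 [563.3 111.6  50. ] [566.1   2.2  50. ]
200 280 327 [561.  111.5  50. ] [563.8   2.2  50. ]
201 280 327 [558.7 111.4  50. ] [561.5   2.1  50. ]
202 280 327 [556.4 111.4  50. ] [559.2   2.1  50. ]
203 280 327 [554.1 111.3  50. ] [556.9   2.   50. ]
204 280 327 [551.8 111.2  50. ] [554.6   2.   50. ]
205 280 327 [549.5 111.2  50. ] [552.3   1.9  50. ]
206 280 327 [547.2 111.1  50. ] [550.    1.9  50. ]
207 280 327 [544.9 111.   50. ] [547.7   1.8  50. ]
208 280 327 [542.6 111.   50. ] [545.4   1.8  50. ]
209 280 327 [540.3 110.9  50. ] [543.1   1.7  50. ]
210 282 327 [538.1 106.3  50. ] [540.8   1.7  50. ]
211 305 327 [537.2  54.   50. ] [538.5   1.6  50. ]
[550.48386265  56.9006633   58.18587707]
```

View pics/c7.png

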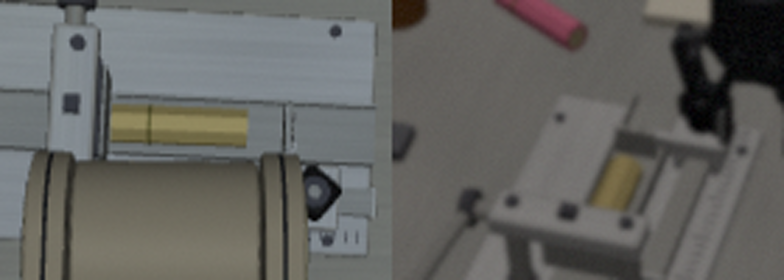

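The cane lies flat and straight in the gutter, y 2…111.3, with about 4 mm to the blade and about 29 mm to the stop. Next is the knob: I turn counter-clockwise first so there is clockwise range for a single grasp.

```bash
python3 -m inch '[{"wx":0,"wy":0,"wz":11,"tx":0,"ty":-10,"tz":0,"claw":0.75},{"wx":0,"wy":0,"wz":22,"tx":10,"ty":-30,"tz":0,"claw":0.75},{"wx":0,"wy":0,"wz":33,"tx":20,"ty":-50,"tz":0,"claw":0.75},{"wx":0,"wy":0,"wz":44,"tx":30,"ty":-70,"tz":0,"claw":0.75},{"wx":0,"wy":0,"wz":55,"tx":40,"ty":-90,"tz":0,"claw":0.75},{"wx":0,"wy":0,"wz":66,"tx":50,"ty":-107.3,"tz":0,"claw":0.75},{"wx":0,"wy":0,"wz":77,"tx":60,"ty":-107.3,"tz":0,"claw":0.75},{"wx":0,"wy":0,"wz":88,"tx":70,"ty":-107.3,"tz":0,"claw":0.75},{"wx":0,"wy":0,"wz":99,"tx":73.6,"ty":-107.3,"tz":0,"claw":0.75},{"wx":0,"wy":0,"wz":110,"tx":73.6,"ty":-107.3,"tz":0,"claw":0.75},{"wx":0,"wy":0,"wz":121,"tx":73.6,"ty":-107.3,"tz":0,"claw":0.75},{"wx":0,"wy":0,"wz":132,"tx":73.6,"ty":-107.3,"tz":0,"claw":0.75},{"wx":0,"wy":0,"wz":136.7,"tx":73.6,"ty":-107.3,"tz":0,"claw":0.75},{"wx":0,"wy":0,"wz":136.7,"tx":73.6,"ty":-107.3,"tz":0,"claw":0.75},{"wx":0,"wy":0,"wz":136.7,"tx":73.6,"ty":-107.3,"tz":0,"claw":0.75},{"wx":0,"wy":0,"wz":136.7,"tx":73.6,"ty":-107.3,"tz":0,"claw":0.75}]' 40
python3 - <<'E'
from h import *
st()
for n in('top','side'):p,d=cap(n,n+'8')
p=cv2.imread('pics/top8.png')[160:260,240:380];q=cv2.imread('pics/side8.png')[150:250,250:390]
cv2.imwrite('pics/c8.png',cv2.resize(np.hstack([p,q]),None,fx=2.8,fy=2.8,interpolation=cv2.INTER_CUBIC))
# refine knob from top0
z=np.load('pics/top0.npz')['p'];g=cv2.cvtColor(z,cv2.COLOR_RGB2GRAY)[215:245,335:370]
g=cv2.resize(g,None,fx=8,fy=8,interpolation=cv2.INTER_CUBIC);m=(g<70).astype(np.uint8)
c=max(cv2.findContours(m,cv2.RETR_EXTERNAL,cv2.CHAIN_APPROX_NONE)[0],key=cv2.contourArea)
r=cv2.minAreaRect(c);print(r,atz('top',335+r[0][0]/8-.44,215+r[0][1]/8-.44,96))
b=cv2.boxPoints(r);W=[atz('top',335+x/8,215+y/8,97)[:2] for x,y in b];W=np.array(W);e=np.diff(W,axis=0);print(W,np.degrees(np.arctan2(e[:,1],e[:,0])))
E
```

```text
t: 10.55
eef_pos: [495.8, -49.4, 158.8]
tcp_rot: [-0.72, -1.768, 1.768]
contact_force: [0.4, 0.9, 0.4]
opening: 0.751
t 10.55 pos [495.82 -49.39 158.77] yaw 135.71 down [-0.  0. -1.] q6 -2.57 F [0.42 0.93 0.44] T [-0.023  0.028 -0.073] op 0.751
((127.78325653076172, 99.52229309082031), (151.36424255371094, 142.78073120117188), 40.971736907958984) [498.16004198 -46.45735609  96.        ]
[[495.23115862 -18.99590876]
 [525.49023408 -44.04702375]
 [498.99069167 -75.74014217]
 [468.85317622 -50.63888332]] [ -39.62093756 -129.89998106  140.20939651]
```

View pics/c8.png

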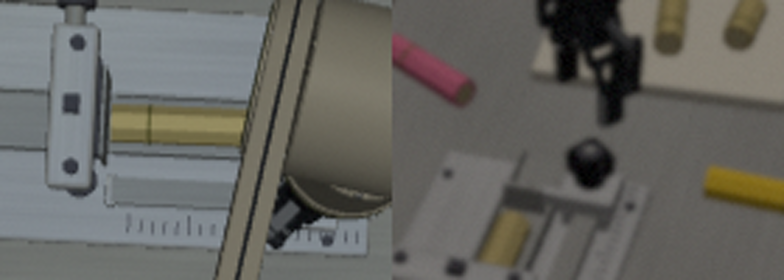

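The gripper is aligned above the knob, with fingers along the diagonal. I descend over it.

```bash
python3 -m inch '[{"wx":0,"wy":0,"wz":0,"tx":0,"ty":0,"tz":-40,"claw":0.75},{"wx":0,"wy":0,"wz":0,"tx":0,"ty":0,"tz":-55,"claw":0.75},{"wx":0,"wy":0,"wz":0,"tx":0,"ty":0,"tz":-70,"claw":0.75},{"wx":0,"wy":0,"wz":0,"tx":0,"ty":0,"tz":-79,"claw":0.75},{"wx":0,"wy":0,"wz":0,"tx":0,"ty":0,"tz":-81.5,"claw":0.75},{"wx":0,"wy":0,"wz":0,"tx":0,"ty":0,"tz":-81.5,"claw":0.75}]' 30
python3 - <<'E'
from h import *
st()
E
python3 -m inch '[{"wx":0,"wy":0,"wz":0,"tx":0,"ty":0,"tz":0,"claw":0.25},{"wx":0,"wy":0,"wz":0,"tx":0,"ty":0,"tz":0,"claw":0.25},{"wx":0,"wy":0,"wz":0,"tx":0,"ty":0,"tz":0,"claw":0.25},{"wx":0,"wy":0,"wz":0,"tx":0,"ty":0,"tz":0,"claw":0.25},{"wx":0,"wy":0,"wz":0,"tx":0,"ty":0,"tz":0,"claw":0.25}]' 30
python3 - <<'E'
from h import *
st()
for n in('side',):p,d=cap(n,n+'9')
q=cv2.imread('pics/side9.png')[150:250,250:390]
cv2.imwrite('pics/c9.png',cv2.resize(q,None,fx=4,fy=4,interpolation=cv2.INTER_CUBIC))
E
```

```text
t: 11.4
eef_pos: [495.8, -49.4, 77.7]
tcp_rot: [-0.719, -1.77, 1.769]
contact_force: [-0.1, 0.6, 0.1]
opening: 0.751
t 11.4 pos [495.84 -49.37  77.72] yaw 135.81 down [ 0.001 -0.    -1.   ] q6 -2.57 F [-0.13  0.63  0.14] T [ 0.014 -0.086 -0.022] op 0.751
t: 12.02
eef_pos: [496.0, -49.4, 78.1]
tcp_rot: [-0.719, -1.77, 1.769]
contact_force: [-2.0, 0.6, 5.1]
opening: 0.402
t 12.03 pos [495.97 -49.36  78.08] yaw 135.82 down [ 0.001 -0.    -1.   ] q6 -2.57 F [-1.97  0.55  5.09] T [0.108 0.346 0.122] op 0.402
```

View pics/c9.png

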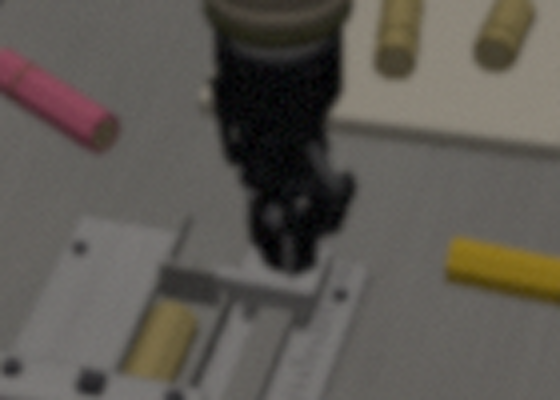

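The knob is gripped (34 mm opening). Now I draw the stop toward the blade.

```bash
python3 -m inch '[{"wx":0,"wy":0,"wz":0,"tx":0.1,"ty":6,"tz":0,"claw":0.25},{"wx":0,"wy":0,"wz":0,"tx":0.2,"ty":12,"tz":0,"claw":0.25},{"wx":0,"wy":0,"wz":0,"tx":0.3,"ty":18,"tz":0,"claw":0.25},{"wx":0,"wy":0,"wz":0,"tx":0.4,"ty":24,"tz":0,"claw":0.25},{"wx":0,"wy":0,"wz":0,"tx":0.4,"ty":27,"tz":0,"claw":0.25}]' 30
python3 -c "
from h import *
st()"
python3 -m inch '[{"wx":0,"wy":0,"wz":0,"tx":0,"ty":1,"tz":0,"claw":0.25},{"wx":0,"wy":0,"wz":0,"tx":0,"ty":2,"tz":0,"claw":0.25}]' 30
python3 -c "
from h import *
st()"
python3 -m inch '[{"wx":0,"wy":0,"wz":0,"tx":0,"ty":0.7,"tz":0,"claw":0.25},{"wx":0,"wy":0,"wz":0,"tx":0,"ty":1.5,"tz":0,"claw":0.25}]' 30
python3 -c "
from h import *
st()"
```

```text
t: 12.7
eef_pos: [496.5, -22.4, 78.1]
tcp_rot: [-0.72, -1.77, 1.77]
contact_force: [-0.3, -1.6, 5.2]
opening: 0.409
t 12.7 pos [496.52 -22.43  78.06] yaw 135.82 down [ 0.001 -0.001 -1.   ] q6 -2.52 F [-0.28 -1.56  5.15] T [-0.222  0.11   0.175] op 0.409
t: 12.95
eef_pos: [496.6, -20.6, 78.1]
tcp_rot: [-0.72, -1.77, 1.77]
contact_force: [-1.6, -1.9, 5.5]
opening: 0.409
t 12.95 pos [496.61 -20.61  78.11] yaw 135.81 down [ 0.002 -0.001 -1.   ] q6 -2.51 F [-1.64 -1.86  5.47] T [-0.27   0.143  0.178] op 0.409
t: 13.2
eef_pos: [496.6, -19.1, 78.1]
tcp_rot: [-0.72, -1.77, 1.77]
contact_force: [-0.2, -2.3, 5.1]
opening: 0.408
t 13.2 pos [496.6  -19.15  78.08] yaw 135.81 down [ 0.002 -0.001 -1.   ] q6 -2.51 F [-0.2  -2.29  5.13] T [-0.163  0.108  0.188] op 0.408
```

```bash
for i in 1; do python3 -m inch '[{"wx":0,"wy":0,"wz":0,"tx":0,"ty":0.5,"tz":0,"claw":0.25},{"wx":0,"wy":0,"wz":0,"tx":0,"ty":1,"tz":0,"claw":0.25}]' 30; done
python3 -m inch '[{"wx":0,"wy":0,"wz":0,"tx":0,"ty":0.4,"tz":0,"claw":0.25},{"wx":0,"wy":0,"wz":0,"tx":0,"ty":0.8,"tz":0,"claw":0.25}]' 30
python3 -m inch '[{"wx":0,"wy":0,"wz":0,"tx":0,"ty":0.4,"tz":0,"claw":0.25},{"wx":0,"wy":0,"wz":0,"tx":0,"ty":0.8,"tz":0,"claw":0.25}]' 30
```

```text
t: 13.45
eef_pos: [496.6, -18.3, 78.1]
tcp_rot: [-0.72, -1.77, 1.77]
contact_force: [-0.0, -1.2, 4.9]
opening: 0.408
t: 13.7
eef_pos: [496.7, -17.5, 78.1]
tcp_rot: [-0.72, -1.77, 1.77]
contact_force: [0.4, -3.0, 5.3]
opening: 0.403
t: 13.95
eef_pos: [496.7, -16.6, 78.1]
tcp_rot: [-0.72, -1.77, 1.77]
contact_force: [0.0, -2.1, 5.3]
opening: 0.407
```

```bash

python3 -m inch '[{"wx":0,"wy":0,"wz":0,"tx":0,"ty":0.3,"tz":0,"claw":0.25},{"wx":0,"wy":0,"wz":0,"tx":0,"ty":0.6,"tz":0,"claw":0.25}]' 30
python3 -m inch '[{"wx":0,"wy":0,"wz":0,"tx":0,"ty":0.3,"tz":0,"claw":0.25},{"wx":0,"wy":0,"wz":0,"tx":0,"ty":0.6,"tz":0,"claw":0.25}]' 30
python3 - <<'E'
from h import *
st()
for n in('top','side'):p,d=cap(n,n+'10')
p=cv2.imread('pics/top10.png')[160:260,240:380];q=cv2.imread('pics/side10.png')[150:250,250:390]
cv2.imwrite('pics/c10.png',cv2.resize(np.hstack([p,q]),None,fx=2.8,fy=2.8,interpolation=cv2.INTER_CUBIC))
E
```

```text
t: 14.2
eef_pos: [496.7, -16.0, 78.1]
tcp_rot: [-0.72, -1.77, 1.77]
contact_force: [0.5, -1.4, 5.8]
opening: 0.409
t: 14.45
eef_pos: [496.7, -15.6, 78.1]
tcp_rot: [-0.721, -1.77, 1.77]
contact_force: [-0.2, -4.3, 5.8]
opening: 0.408
t 14.45 pos [496.68 -15.62  78.09] yaw 135.81 down [ 0.002 -0.001 -1.   ] q6 -2.5 F [-0.2  -4.31  5.78] T [-0.6    0.034  0.085] op 0.408
```

View pics/c10.png

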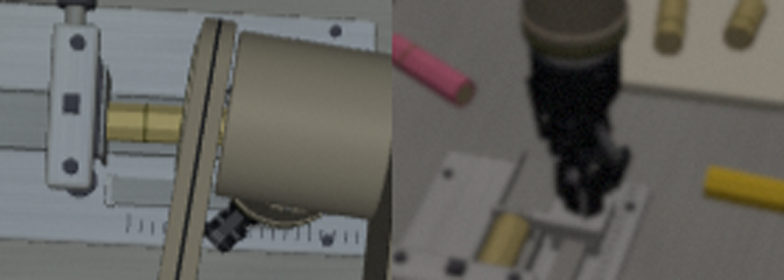

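```bash

python3 -m inch '[{"wx":0,"wy":0,"wz":0,"tx":0,"ty":0.4,"tz":0,"claw":0.25},{"wx":0,"wy":0,"wz":0,"tx":0,"ty":0.4,"tz":0,"claw":0.25}]' 30
python3 -c "
from h import *
st()"
```

```text
t: 14.8
eef_pos: [496.7, -15.6, 78.1]
tcp_rot: [-0.721, -1.769, 1.771]
contact_force: [0.7, -5.2, 4.9]
opening: 0.411
t 14.8 pos [496.7  -15.58  78.12] yaw 135.8 down [ 0.002 -0.002 -1.   ] q6 -2.5 F [ 0.65 -5.18  4.88] T [-0.788  0.118  0.122] op 0.411
```

The stop is stalled at y = −15.6 with about 5 N, so the cane is snug against the blade. Next I turn clockwise, starting with a portion safely short of biting.

```bash

python3 -m inch '[{"wx":0,"wy":0,"wz":0,"tx":0,"ty":0,"tz":0,"claw":0.25},{"wx":0,"wy":0,"wz":-6,"tx":0,"ty":0,"tz":0,"claw":0.25},{"wx":0,"wy":0,"wz":-12,"tx":0,"ty":0,"tz":0,"claw":0.25},{"wx":0,"wy":0,"wz":-18,"tx":0,"ty":0,"tz":0,"claw":0.25}]' 60
python3 -c "
from h import *
st()"
python3 -m inch '[{"wx":0,"wy":0,"wz":-6,"tx":0,"ty":0,"tz":0,"claw":0.25},{"wx":0,"wy":0,"wz":-12,"tx":0,"ty":0,"tz":0,"claw":0.25},{"wx":0,"wy":0,"wz":-18,"tx":0,"ty":0,"tz":0,"claw":0.25}]' 60
python3 -c "
from h import *
st()"
```

```text
t: 15.3
eef_pos: [496.8, -15.7, 78.2]
tcp_rot: [-0.944, -1.555, 1.556]
contact_force: [0.1, -6.1, 5.7]
opening: 0.403
t 15.3 pos [496.82 -15.72  78.23] yaw 117.61 down [ 0.002 -0.002 -1.   ] q6 -2.19 F [ 0.08 -6.05  5.74] T [-0.902  0.042  0.179] op 0.403
t: 15.68
eef_pos: [496.9, -15.9, 78.2]
tcp_rot: [-1.129, -1.332, 1.333]
contact_force: [0.6, -5.7, 5.0]
opening: 0.396
t 15.68 pos [496.92 -15.93  78.23] yaw 99.61 down [ 0.002 -0.002 -1.   ] q6 -1.87 F [ 0.57 -5.74  5.04] T [-1.148 -0.024  0.205] op 0.396
```

```bash

python3 -m inch '[{"wx":0,"wy":0,"wz":-6,"tx":0,"ty":0,"tz":0,"claw":0.25},{"wx":0,"wy":0,"wz":-12,"tx":0,"ty":0,"tz":0,"claw":0.25}]' 60
python3 -c "
from h import *
st()"
python3 -m inch '[{"wx":0,"wy":0,"wz":-5,"tx":0,"ty":0,"tz":0,"claw":0.25},{"wx":0,"wy":0,"wz":-10,"tx":0,"ty":0,"tz":0,"claw":0.25}]' 60
python3 -c "
from h import *
st()"
python3 -m inch '[{"wx":0,"wy":0,"wz":-5,"tx":0,"ty":0,"tz":0,"claw":0.25},{"wx":0,"wy":0,"wz":-10,"tx":0,"ty":0,"tz":0,"claw":0.25}]' 60
python3 -c "
from h import *
st()"
```

```text
t: 15.92
eef_pos: [496.9, -16.1, 78.3]
tcp_rot: [-1.232, -1.179, 1.179]
contact_force: [-0.1, -7.9, 4.4]
opening: 0.401
t 15.93 pos [496.95 -16.06  78.26] yaw 87.61 down [ 0.002 -0.003 -1.   ] q6 -1.66 F [-0.14 -7.88  4.35] T [-1.24  -0.077  0.196] op 0.401
t: 16.18
eef_pos: [496.9, -16.2, 78.3]
tcp_rot: [-1.307, -1.049, 1.049]
contact_force: [0.5, -8.3, 4.1]
opening: 0.395
t 16.18 pos [496.93 -16.19  78.26] yaw 77.63 down [ 0.002 -0.003 -1.   ] q6 -1.49 F [ 0.54 -8.33  4.06] T [-1.334  0.011  0.205] op 0.395
t: 16.42
eef_pos: [496.9, -16.3, 78.3]
tcp_rot: [-1.373, -0.918, 0.917]
contact_force: [0.5, -8.7, 5.7]
opening: 0.404
t 16.43 pos [496.89 -16.28  78.26] yaw 67.64 down [ 0.002 -0.003 -1.   ] q6 -1.31 F [ 0.47 -8.68  5.65] T [-1.401  0.059  0.267] op 0.404
```

```bash

python3 -m inch '[{"wx":0,"wy":0,"wz":-3,"tx":0,"ty":0,"tz":0,"claw":0.25}]' 60
python3 -c "
from h import *
st()"
python3 -m inch '[{"wx":0,"wy":0,"wz":-3,"tx":0,"ty":0,"tz":0,"claw":0.25}]' 60
python3 -c "
from h import *
st()"
python3 -m inch '[{"wx":0,"wy":0,"wz":-3,"tx":0,"ty":0,"tz":0,"claw":0.25}]' 60
python3 -c "
from h import *
st()"
```

```text
t: 16.55
eef_pos: [496.9, -16.3, 78.3]
tcp_rot: [-1.39, -0.878, 0.878]
contact_force: [0.4, -9.4, 6.0]
opening: 0.399
t 16.55 pos [496.91 -16.3   78.28] yaw 64.68 down [ 0.002 -0.003 -1.   ] q6 -1.26 F [ 0.41 -9.37  6.02] T [-1.379  0.094  0.238] op 0.399
t: 16.68
eef_pos: [496.9, -16.3, 78.3]
tcp_rot: [-1.407, -0.839, 0.838]
contact_force: [0.3, -9.4, 5.7]
opening: 0.399
t 16.68 pos [496.88 -16.32  78.27] yaw 61.71 down [ 0.002 -0.003 -1.   ] q6 -1.21 F [ 0.3  -9.44  5.68] T [-1.416  0.161  0.287] op 0.399
t: 16.8
eef_pos: [496.9, -16.4, 78.3]
tcp_rot: [-1.423, -0.799, 0.798]
contact_force: [-0.2, -9.1, 5.7]
opening: 0.397
t 16.8 pos [496.88 -16.38  78.29] yaw 58.71 down [ 0.002 -0.003 -1.   ] q6 -1.16 F [-0.2  -9.1   5.73] T [-1.409  0.121  0.285] op 0.397
```

```bash

python3 -m inch '[{"wx":0,"wy":0,"wz":-3,"tx":0,"ty":0,"tz":0,"claw":0.25}]' 60
python3 -c "
from h import *
st()"
python3 -m inch '[{"wx":0,"wy":0,"wz":-3,"tx":0,"ty":0,"tz":0,"claw":0.25}]' 60
python3 -c "
from h import *
st()"
```

```text
t: 16.92
eef_pos: [496.9, -16.4, 78.3]
tcp_rot: [-1.438, -0.759, 0.758]
contact_force: [0.2, -10.0, 5.5]
opening: 0.403
t 16.93 pos [496.87 -16.39  78.3 ] yaw 55.71 down [ 0.002 -0.003 -1.   ] q6 -1.11 F [  0.19 -10.     5.52] T [-1.452  0.147  0.317] op 0.403
t: 17.05
eef_pos: [496.9, -16.4, 78.3]
tcp_rot: [-1.453, -0.719, 0.718]
contact_force: [-0.1, -9.9, 6.7]
opening: 0.398
t 17.05 pos [496.88 -16.45  78.34] yaw 52.71 down [ 0.002 -0.003 -1.   ] q6 -1.05 F [-0.11 -9.87  6.68] T [-1.47   0.202  0.306] op 0.398
```

```bash

python3 -m inch '[{"wx":0,"wy":0,"wz":-3,"tx":0,"ty":0,"tz":0,"claw":0.25}]' 60
python3 -c "
from h import *
st()"
python3 -m inch '[{"wx":0,"wy":0,"wz":-3,"tx":0,"ty":0,"tz":0,"claw":0.25}]' 60
python3 -c "
from h import *
st()"
```

```text
t: 17.18
eef_pos: [496.8, -16.4, 78.3]
tcp_rot: [-1.466, -0.678, 0.678]
contact_force: [-1.0, -10.0, 5.4]
opening: 0.399
t 17.18 pos [496.84 -16.44  78.34] yaw 49.71 down [ 0.002 -0.003 -1.   ] q6 -1.0 F [-1.02 -9.95  5.37] T [-1.484  0.169  0.341] op 0.399
t: 17.3
eef_pos: [496.8, -16.5, 78.3]
tcp_rot: [-1.479, -0.638, 0.637]
contact_force: [-0.7, -10.4, 6.8]
opening: 0.398
t 17.3 pos [496.81 -16.48  78.34] yaw 46.72 down [ 0.002 -0.003 -1.   ] q6 -0.95 F [ -0.74 -10.38   6.84] T [-1.53   0.241  0.428] op 0.398
```

Torque is about 0.16–0.2 N·m above drag, which is hand-tight. A light pull checks that the clamp holds.

```bash

python3 -m inch '[{"wx":0,"wy":0,"wz":0,"tx":0,"ty":-0.6,"tz":0,"claw":0.25},{"wx":0,"wy":0,"wz":0,"tx":0,"ty":-1.2,"tz":0,"claw":0.25},{"wx":0,"wy":0,"wz":0,"tx":0,"ty":-1.2,"tz":0,"claw":0.25}]' 60
python3 -c "
from h import *
st()"
```

```text
t: 17.68
eef_pos: [496.8, -16.6, 78.3]
tcp_rot: [-1.477, -0.639, 0.637]
contact_force: [-0.1, -3.2, 6.1]
opening: 0.401
t 17.68 pos [496.83 -16.59  78.35] yaw 46.79 down [ 0.002 -0.001 -1.   ] q6 -0.95 F [-0.13 -3.15  6.09] T [-0.625  0.195  0.006] op 0.401
```

```bash

python3 -m inch '[{"wx":0,"wy":0,"wz":0,"tx":0,"ty":-0.8,"tz":0,"claw":0.25},{"wx":0,"wy":0,"wz":0,"tx":0,"ty":-1.6,"tz":0,"claw":0.25},{"wx":0,"wy":0,"wz":0,"tx":0,"ty":-1.6,"tz":0,"claw":0.25}]' 60
python3 -c "
from h import *
st()"
```

```text
t: 18.05
eef_pos: [496.8, -16.8, 78.3]
tcp_rot: [-1.475, -0.64, 0.637]
contact_force: [-0.6, 4.2, 8.5]
opening: 0.399
t 18.05 pos [496.79 -16.79  78.33] yaw 46.81 down [ 0.002  0.001 -1.   ] q6 -0.96 F [-0.65  4.21  8.51] T [ 0.511  0.155 -0.023] op 0.399
```

```bash

python3 -m inch '[{"wx":0,"wy":0,"wz":0,"tx":0,"ty":-0.8,"tz":0,"claw":0.25},{"wx":0,"wy":0,"wz":0,"tx":0,"ty":-1.4,"tz":0,"claw":0.25},{"wx":0,"wy":0,"wz":0,"tx":0,"ty":-1.4,"tz":0,"claw":0.25}]' 60
python3 -m inch '[{"wx":0,"wy":0,"wz":0,"tx":0,"ty":1.4,"tz":0,"claw":0.25},{"wx":0,"wy":0,"wz":0,"tx":0,"ty":2.2,"tz":0,"claw":0.25},{"wx":0,"wy":0,"wz":0,"tx":0,"ty":2.2,"tz":0,"claw":0.25}]' 60
python3 -c "
from h import *
st()"
```

```text
t: 18.42
eef_pos: [496.8, -17.0, 78.3]
tcp_rot: [-1.473, -0.641, 0.636]
contact_force: [-0.3, 10.3, 8.7]
opening: 0.401
t: 18.8
eef_pos: [496.8, -16.7, 78.3]
tcp_rot: [-1.476, -0.64, 0.637]
contact_force: [0.7, -1.3, 7.3]
opening: 0.399
t 18.8 pos [496.81 -16.69  78.34] yaw 46.81 down [ 0.002 -0.    -1.   ] q6 -0.95 F [ 0.75 -1.29  7.3 ] T [-0.052  0.189 -0.006] op 0.399
```

The clamp held a 10 N pull, and the position came back elastically. I release, lift straight up and back off to look.

```bash

python3 -m inch '[{"wx":0,"wy":0,"wz":0,"tx":0,"ty":0,"tz":0,"claw":0.75},{"wx":0,"wy":0,"wz":0,"tx":0,"ty":0,"tz":0,"claw":0.75},{"wx":0,"wy":0,"wz":0,"tx":0,"ty":0,"tz":0,"claw":0.75},{"wx":0,"wy":0,"wz":0,"tx":0,"ty":0,"tz":0,"claw":0.75},{"wx":0,"wy":0,"wz":0,"tx":0,"ty":0,"tz":20,"claw":0.75},{"wx":0,"wy":0,"wz":0,"tx":0,"ty":0,"tz":60,"claw":0.75},{"wx":0,"wy":0,"wz":0,"tx":0,"ty":0,"tz":110,"claw":0.75},{"wx":0,"wy":0,"wz":0,"tx":-30,"ty":-60,"tz":110,"claw":0.75},{"wx":0,"wy":0,"wz":0,"tx":-60,"ty":-110,"tz":110,"claw":0.75},{"wx":0,"wy":0,"wz":0,"tx":-90,"ty":-160,"tz":110,"claw":0.75},{"wx":0,"wy":0,"wz":0,"tx":-120,"ty":-210,"tz":110,"claw":0.75},{"wx":0,"wy":0,"wz":0,"tx":-120,"ty":-260,"tz":110,"claw":0.75},{"wx":0,"wy":0,"wz":0,"tx":-120,"ty":-260,"tz":110,"claw":0.75}]' 60
python3 - <<'E'
from h import *
st()
for n in('top','side'):p,d=cap(n,n+'11')
z=np.load('pics/top11.npz');p=z['p'];X=cloud('top',z['d'])
cv2.imwrite('pics/c11.png',cv2.resize(p[180:260,240:380,::-1],None,fx=5.5,fy=5.5,interpolation=cv2.INTER_CUBIC))
hsv=cv2.cvtColor(p,cv2.COLOR_RGB2HSV)
a=((hsv[...,1]>70)&(hsv[...,0]>15)&(hsv[...,0]<35)).astype(int);a[:190]=0;a[215:]=0;a[:,:270]=0;a[:,345:]=0
for v in range(196,214,3): 
    u=np.nonzero(a[v])[0]
    if len(u): print(v,u.min(),u.max(),atz('top',u.min(),v,50).round(1),atz('top',u.max()+1,v,50).round(1))
mk=(X[...,2]>52)&(X[...,2]<70);mk[:,:322]=0;mk[:,350:]=0;mk[:190]=0;mk[250:]=0;mk&=(a==0)
q=X[mk];print('carriage',q.min(0),q.max(0))
mk=(X[...,2]>88)&(X[...,2]<105);mk[:,:315]=0;mk[:,360:]=0;mk[:205]=0;mk[250:]=0
q=X[mk];print('knob',len(q),q.mean(0),cv2.minAreaRect(q[:,:2].astype(np.float32)))
E
```

```text
t: 20.42
eef_pos: [375.0, -279.5, 187.3]
tcp_rot: [-1.477, -0.635, 0.635]
contact_force: [-1.3, -0.1, -0.3]
opening: 0.747
t 20.43 pos [ 375.04 -279.48  187.33] yaw 46.57 down [-0.    -0.001 -1.   ] q6 -1.56 F [-1.26 -0.09 -0.3 ] T [ 0.05  -0.021  0.027] op 0.747
199 278 326 [563.2 116.1  50. ] [566.1   4.5  50. ]
202 278 326 [556.3 115.9  50. ] [559.2   4.4  50. ]
205 278 326 [549.4 115.7  50. ] [552.3   4.2  50. ]
208 278 326 [542.5 115.5  50. ] [545.4   4.1  50. ]
211 309 325 [537.4  44.9  50. ] [538.4   6.2  50. ]
carriage [470.5573088  -39.07559942  53.00479655] [571.72004358  16.05119768  67.84839394]
knob 235 [496.36323431 -15.4124418   97.68610816] ((497.0052795410156, -15.79411506652832), (33.54920196533203, 34.32444763183594), 51.53466033935547)
```

View pics/c11.png

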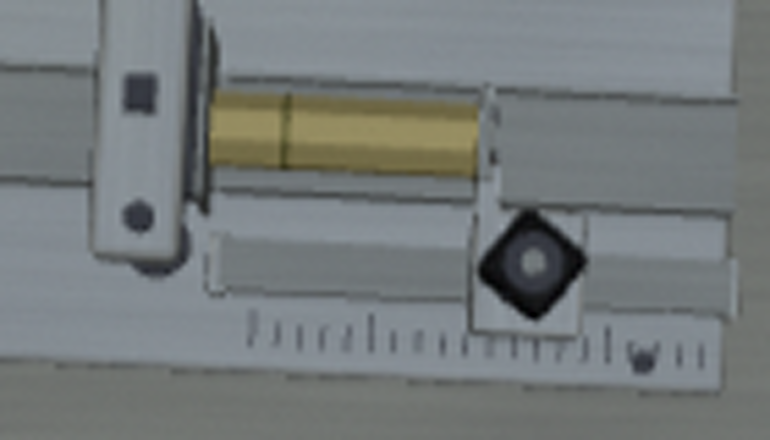

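View pics/side11.png

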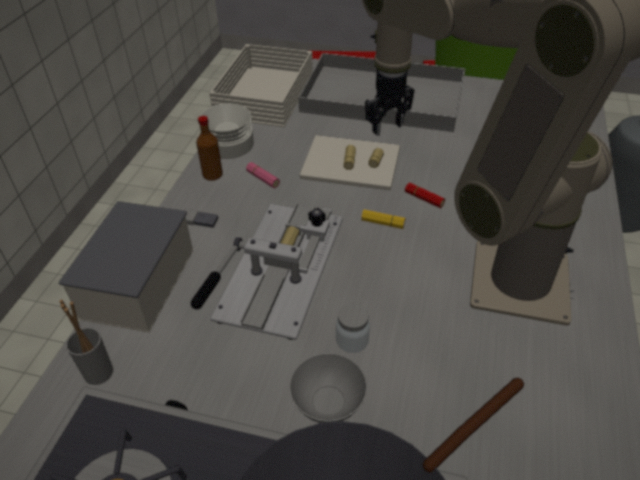

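The cane sits between the blade and the stop plate with no visible gap, with the medium and short pieces, bowl and jar in place. I compare the knob angle before and after, to be sure it did not spring back.

```bash
python3 - <<'E'
from h import *
for f,(u0,u1) in(('top0',(338,368)),('top7',(338,368)),('top11',(320,352))):
    z=np.load(f'pics/{f}.npz');p=z['p'];g=p.mean(2);X=cloud('top',z['d'])
    m=(X[...,2]>88)&(X[...,2]<106);m[:215]=0;m[248:]=0;m[:,:u0]=0;m[:,u1:]=0
    v,u=np.nonzero(m); W=np.array([atz('top',a,b,98)[:2] for a,b in zip(u,v)])
    c=W.mean(0);D=W-c
    # 4th-order moment orientation of a square
    Zc=D[:,0]+1j*D[:,1]; M4=(Zc**4).mean(); print(f,len(W),c,'flat-normal yaw mod90:',(np.degrees(np.angle(-M4))/4)%90, cv2.minAreaRect(W.astype(np.float32)))
E
```

```text
top0 245 [495.25374763 -48.69193476] flat-normal yaw mod90: 51.59062437194513 ((495.2950134277344, -49.00165939331055), (33.894107818603516, 35.73317337036133), 46.357200622558594)
top7 177 [496.10727241 -53.33592896] flat-normal yaw mod90: 47.67964728738111 ((496.10699462890625, -56.06703186035156), (41.79864501953125, 27.222877502441406), 9.086597442626953)
top11 235 [496.33221596 -15.39579158] flat-normal yaw mod90: 51.24706550521379 ((496.3685302734375, -15.371173858642578), (33.474761962890625, 34.54121398925781), 51.482704162597656)
```

```bash
python3 -c "
from h import *
st(); print(ctrl.finish_job())"
```

```text
t 20.52 pos [ 375.61 -276.7   187.04] yaw 46.72 down [-0.     0.001 -1.   ] q6 -1.56 F [ 0.34  0.08 -0.68] T [ 0.067 -0.002 -0.032] op 0.747
the job is handed in; nothing more can be done
None
```

I laid the 110 mm cane in the gutter, slid the stop up by its knob until the cane was snug against the blade, and locked the clamp. I handed the job in at about 20.5 s; it reports no verdict.

- **Fit:** The stop stalled at about 5 N of push. The last top picture shows the cane straight, with no visible gap at the blade or the stop. The knob had moved 33 mm, which fits a stop setting of about 110 mm within camera accuracy (about 2 mm).
- **Clamp:** I turned the knob 89° clockwise in one grasp. The torque rose from about 0.20 N·m of drag to a last reading of 0.43. That reading looks noisy, and the trend of the readings puts the end at about 0.36–0.38, close to the 0.16 above drag called for. The stop then held a 10 N pull along the bar, with only elastic movement.
- **Knob angle:** One camera estimate put the knob about 5° off the gripper's angle. Re-measured the same way in the first and last pictures, it agreed with a quarter turn and no springback (51.6° before, 51.2° after).
- **Other things:** The medium and short pieces, the bowl and the jar look unmoved in the last side picture; I did not measure them. The gripper was clear of everything at the end.
- **Failed call:** One move call was refused for missing keys before anything moved.

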